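# Gauge the hanging socket of a cast-stone panel, go and no-go

## Task

Check the steel hanging socket in the cast-stone panel with the double-ended plug gauge: put the go end (the longer, slimmer plug) straight down into the socket until the gauge's handle sits on the socket's rim, take it out, then turn the gauge end for end and offer the no-go end (the shorter, thicker plug) upright and centred to the mouth of the same socket, pressing lightly for a moment to confirm that it does not go in. Never force the gauge in the socket. Finish by laying the gauge back in the two notches of its wooden rest, either way round, let go of it, and leave everything else on the bench where it is.

Things in the scene. Friction and masses are not known exactly. Their poses are not given: they have to be found in the camera images.
- gauge_mid (a point): Centre of the plug gauge's handle, on its axis. Bare metal gauge, 122 mm long, lying level in its rest, where it can roll about its axis. x runs along it from go end to no-go end. Handle: aluminium octagon bar, x -35 to +35 mm, 34 mm across flats (one pair upright at the start), a thin dark groove at each end. Beyond it, slimmer round steel plugs: go at -x, no-go at +x.
- go_tip (a point): Centre of the go plug's end face, 67 mm from the handle's centre (gauge's own axes, x along the gauge). Go plug: steel, 26.5 mm diameter, 32 mm long, its last 3 mm chamfered.
- go_shoulder (a point): Centre of the handle's end face around the root of the go plug, 35 mm from the handle's centre, 32 mm from go_tip; this face comes to sit on the socket's rim.
- nogo_tip (a point): Centre of the no-go plug's flat end face, 55 mm from the handle's centre (gauge's own axes). No-go plug: steel, 31 mm diameter, 20 mm long, square-edged.
- gauge: The plug gauge, 0.2 to 0.4 kg; origin and axes as gauge_mid. Gripped across the handle with the tool tilted 45 degrees along the gauge, it can be both lifted level and, tilting the tool the other way, stood upright with one end down. For the other end down it must be laid down and gripped with the opposite tilt.
- panel: Cast-stone panel 200 x 170 x 30 mm, fixed, face up on two wooden battens; origin on the table under its centre, z up, face 50 mm above the table. The face has trowelled ridges and leaf, at most 3 mm high, and one flanged steel socket near the middle of a short edge, at (-55, 0) mm from the centre. A loose stone chip lies on it.
- bore (a point): Centre of the socket's mouth, 53 mm above the table, z up along the vertical bore. Bore 28 mm diameter, 33 mm deep, open below to 20 mm of free space over the table. The steel rim round it is flat, of 31 mm outer radius, 3 mm proud of the panel's face. Rigid.
- rest: Fixed wooden gauge rest; origin on the table under its centre, z up, x from the go plug's notch to the no-go plug's. Base 130 x 74 x 12 mm; two cheeks 9 mm thick (x -48 to -39 and +39 to +48 mm), 66 mm wide, top 52 mm above the table, each with a right-angled V notch from above in which a plug lies. The handle hangs free between them, with 4 mm play at each end.
- rest_mid (a point): Where the handle's centre is when the gauge lies in its rest: on the rest's centre, 55 mm above the table; x axis along the lying gauge. Laid in the other way round, the gauge slopes by about 4 degrees at nearly the same height.
- chip: Loose stone sample chip 60 x 45 x 9 mm lying on the panel, away from the socket; origin under its centre.
- jar: Loose pigment jar, 48 mm diameter, 65 mm high, standing between panel and rest; origin under its centre.
- sanding_block: Loose cork sanding block 105 x 62 x 32 mm; origin under its centre.
- brush: Loose flat brush, 190 mm long, 42 mm wide, 20 mm high, lying along its x axis; origin under its centre.
- trowel: Loose plastering trowel, blade 200 x 85 mm along x, handle on top to 64 mm high; origin under its centre.
- tin: Loose tin, 84 mm diameter, 100 mm high; origin under its centre.
- tile: Loose small sample tile 120 x 100 x 15 mm; origin under its centre.
Things that resemble listed ones, but are neither listed nor needed, are in the scene too. There is more than one size of the gauge; the job needs the middle-sized.

How it is judged:
On the way, in this order (a step that is already met when the one before it is completed fails the run):
1. go end fully home: the handle's face on the socket's rim, within 3 mm, with the gauge upright in the bore (z of go_shoulder in the frame of bore below 0.003 m and horizontal distance between go_shoulder and bore below 0.005 m and angle between the x axis of gauge and the z axis of bore, either way round below 0.09 rad), for 0.2 s.
2. no-go end refused: its end face pressed on the mouth of the socket (over 1 N), centred within 5 mm, upright within 7 degrees, and not in (z of nogo_tip in the frame of bore between -0.003 and 0.003 m and horizontal distance between nogo_tip and bore below 0.005 m and angle between the x axis of gauge and the z axis of bore, either way round below 0.12 rad and contact force between gauge and panel above 1 N), for 0.3 s.
At the end, for the whole second after the job is handed in: The gauge lies at rest in both notches of its rest, either way round, released: handle centre within 10 mm sideways and 6 mm in height of the rest's middle, axis within 8 degrees of the rest's (horizontal distance between gauge_mid and rest_mid below 0.01 m and z of gauge_mid in the frame of rest_mid between -0.006 and 0.006 m and angle between the x axis of gauge and the x axis of rest_mid, either way round below 0.14 rad and linear speed of gauge below 0.02 m/s and contact force between gauge and rest above 0.5 N); the robot touches nothing.
It fails at once if the gauge is forced: over 45 N between gauge and panel (contact force between gauge and panel above 45 N).
It fails at once if a bystander (chip, jar, sanding block, brush, trowel, tin or tile) is moved by more than 30 mm (distance of any of chip, jar, sanding_block, brush, trowel, tin, tile from where it was at the start of the episode above 0.03 m).
It also fails if it takes over 72 s, if anything falls off the work surface, if the arm or the gripper's body presses on something with over 40 N, if the wrist force passes 120 N, or if a joint passes its speed limit or range.

## Robot

A 6-joint arm with a two-finger parallel gripper is mounted at the origin on the work surface. World frame = base frame: x ahead of the robot, y to its left, z up, the work surface at z = 0. Lengths are in m, angles in rad, forces in N, time in s.
With the tool pointing down it reaches from about 0.4 to 0.925 m from the base axis. Payload 12.5 kg.
Tool frame: the origin (TCP) lies between the finger pads; the fingertips stand 8 mm ahead of it and the grasp point (between the pads) lies 11 mm behind it; z points along the fingers, y is the line along which they close (so a half turn about z gives the same grasp; the last joint's range is limited). The gripper opens to 95 mm and grips with 3 to 60 N. Pads are 20 mm wide; open, the fingers measure 119 mm over their backs; the gripper's body (75 mm by 180 mm) begins 59 mm behind the grasp point.
Start: joints at [-1.409, 0.491, 1.559, -0, 1.092, -0.106], TCP at [0.165, -0.603, 0.223] pointing down, gripper open.
Joint ranges: [-3.1, 3.1], [-0.84, 2.19], [0.05, 2.79], [-1.13, 4.28], [0.06, 2.93], [-2.69, 2.69]. Speed limits (rad/s): [2.22, 2.22, 2.79, 3.14, 3.14, 3.14].

## Interface

Orientations are given as a unit quaternion [x, y, z, w].
In Python, from plant import arm gives the robot as it stands.
- The arm moves only by the shell command python3 -m pendant 'ROWS'. ROWS is a JSON object of lists of equal length, an entry for each row: "fingers": the opening, from -1 (shut) to 1 (fully open); "translation": the shift along the tool's x, y, z in m, a list of three; "delta_rot": the turn, a rotation vector about the tool's x, y, z in degrees, a list of three. A call has 1 to 10 rows; each row is the pose to reach, as a shift and turn from the pose commanded when the call began, along the tool's axes at that moment; what a row does not reach only later rows make up. A row lasts 1/8 s, in which the tool goes at most 62.5 mm and 10.7 degrees, less where a joint would pass 70% of its speed; a pose out of reach is approached as far as the arm can. A call with a gripper value outside its range is refused whole. The fingers move at their own pace and stop on an object; the grip force is fixed at half the most. Time passes only in rows, so rows that repeat a pose let the fingers close. It gives the time, the measured TCP pose, the force, the opening and the grip force at its end, in the units of the state.
- arm.get_state(): the state, without advancing time (a new reading comes with each control period).
- arm.grab_frame(name): name is "scene" or "top" or "wrist"; returns a dict with "pixels" (420x560x3 uint8, red, green, blue), "z_map" (420x560 float32, m along the optical axis (not along the pixel's ray), 0 where there is no reading), "fx", "fy", "cx", "cy" (pixels), "camera_from_world" (4x4, takes a point from world to camera coordinates). Camera axes: x right, y down, z forward; pixel columns grow to the right and rows downward; lengths in m; the calibration is good to about 2 mm. The wrist camera is an equidistant fisheye: a pixel r from the principal point sees the ray r / f radians off the axis. A picture is of the moment at which its call begins.
- arm.close_job(): hands the job in; it is judged then, once.
Trained networks look in a picture, given as the dict that the camera call returned (one of the last four; its "shot" number tells which), for a name from the list of things; names that differ only in an ending like _2 or _b are one class to them, and where a whole thing is asked for, a point or a joint stands for the part that bears it (a point fixed in the world has none). Each returns a list of dicts, best first, with "p" (0 to 1); they miss things now and then, are a little off and sometimes report something else, mostly with a low value. They report only what shows in the picture. A call takes as long as a camera call. They do not tell look-alikes from the thing itself.
- arm.recognise(picture, name): "at" ([x, y, z] in m, in world coordinates, good to about 4 mm: the middle of the surface that is visible of it).
- arm.trace(picture, name): "region" (420x560 bool, what is visible of it).
- arm.spot_point(picture, name): "at" ([x, y, z] in m, in world coordinates, good to about 4 mm: a listed point, or the origin of a listed thing).
The state is a dict: "clock": time; "joint_positions": joint angles; "qd": joint speeds; "tau": joint torques, N m; "position": TCP position; "tool_rot": TCP orientation; "ft_force": force on the tool from outside, world axes, zero at the start; "torque": the same for the moment, N m; "width": finger opening in m; "grasp_force": force on a finger pad.
Only numpy, scipy, OpenCV 4.12 (cv2) and the standard library are available. Lean on these libraries where they do the work, as an engineer would, in place of code of your own. Each camera call takes 0.05 s, during which the arm holds its last target. There are 200 camera calls.

## Working session

There is one attempt and no reset: what is moved stays moved. The work goes in short steps, Python scripts to look and compute and a shell command to move; the robot and the scene stay as the last step left them, time stands still between calls to the robot, and variables do not carry over. Pictures are saved under pics/ and viewed, at most 10 in all, crops included, and the job is handed in when it is done.

```bash
ls; mkdir -p pics; cat > h.py <<'E'
import numpy as np, cv2
from plant import arm
from scipy.spatial.transform import Rotation as R
def save(f,n): cv2.imwrite('pics/'+n+'.png',cv2.cvtColor(f['pixels'],cv2.COLOR_RGB2BGR))
def cloud(f):
    z=f['z_map'];v,u=np.mgrid[:420,:560]
    P=np.stack([(u-f['cx'])/f['fx']*z,(v-f['cy'])/f['fy']*z,z],-1)
    T=np.linalg.inv(f['camera_from_world'])
    return P@T[:3,:3].T+T[:3,3]
E
python3 - <<'E'
from h import *
s=arm.get_state();print({k:np.round(v,3).tolist() for k,v in s.items()})
for n in('top','scene'):
    f=arm.grab_frame(n);save(f,n)
    for k in('gauge_mid','go_tip','nogo_tip','bore','rest_mid','panel','jar','rest'):
        print(n,k,[(np.round(d['at'],3).tolist(),round(d['p'],2)) for d in arm.spot_point(f,k)[:4]])
E
```

```text
pics
{'clock': 0.0, 'joint_positions': [-1.409, 0.492, 1.559, -0.0, 1.092, -0.106], 'qd': [-0.0, 0.001, -0.0, -0.002, -0.002, -0.001], 'tau': [0.001, -61.264, -25.818, 0.069, 0.048, -0.0], 'position': [0.165, -0.602, 0.222], 'tool_rot': [0.991, 0.134, -0.0, -0.001], 'ft_force': [0.551, -0.133, 0.85], 'torque': [0.001, 0.009, -0.072], 'grasp_force': 0.0, 'width': 0.095}
top gauge_mid [([0.552, -0.185, 0.054], 0.95), ([0.42, -0.132, 0.007], 0.71), ([0.478, -0.378, 0.021], 0.59)]
top go_tip [([0.528, -0.25, 0.05], 0.78), ([0.511, -0.466, 0.02], 0.68), ([0.39, -0.157, 0.01], 0.57), ([0.585, 0.181, -0.001], 0.32)]
top nogo_tip [([0.559, -0.135, 0.059], 0.94), ([0.447, -0.097, 0.011], 0.8), ([0.449, -0.303, 0.024], 0.61), ([0.536, 0.169, 0.059], 0.22)]
top bore [([0.54, 0.165, 0.058], 0.95)]
top rest_mid [([0.545, -0.192, 0.053], 0.86), ([0.556, -0.001, 0.0], 0.41), ([0.536, -0.22, 0.054], 0.29)]
top panel [([0.588, 0.184, -0.002], 0.85)]
top jar [([0.556, -0.002, 0.0], 0.91)]
top rest [([0.564, -0.136, 0.059], 0.27)]
scene gauge_mid [([0.545, -0.187, 0.053], 0.88), ([0.42, -0.126, 0.014], 0.74), ([0.475, -0.377, 0.024], 0.66)]
scene go_tip [([0.389, -0.163, 0.012], 0.83), ([0.512, -0.47, 0.028], 0.8), ([0.528, -0.254, 0.057], 0.75)]
scene nogo_tip [([0.443, -0.308, 0.025], 0.7), ([0.445, -0.1, 0.012], 0.64), ([0.56, -0.132, 0.056], 0.62)]
scene bore [([0.54, 0.163, 0.048], 0.58)]
scene rest_mid [([0.542, -0.192, 0.053], 0.57)]
scene panel []
scene jar [([0.553, -0.0, 0.004], 0.87)]
scene rest [([0.548, -0.184, 0.0], 0.93)]
```

View pics/top.png

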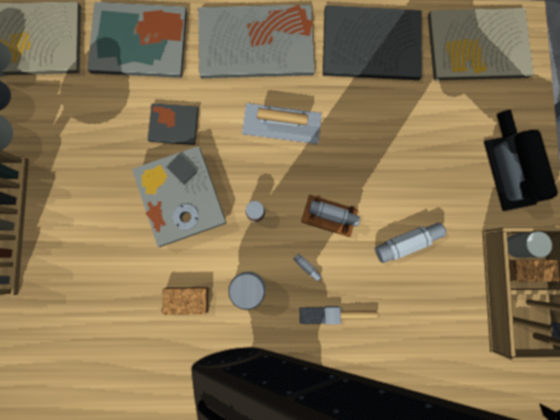

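View pics/scene.png

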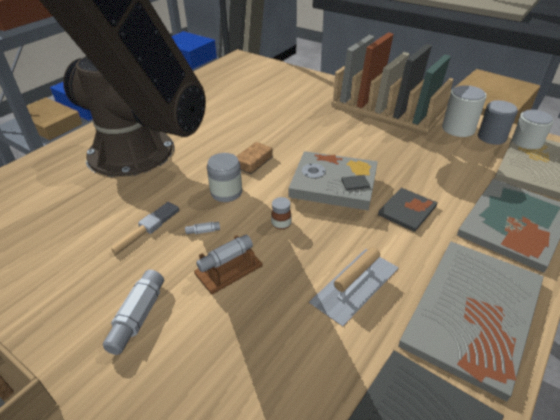

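Top view: the middle gauge is in the rest at (333,215), the socket is at (186,215), and the jar at (255,211) stands between them. The large loose gauge at (411,242) and the small one at (307,267) are the decoys. The scene view agrees. I'll move above the gauge for a wrist view.

```bash
python3 -m pendant '{"fingers":[1,1,1,1,1,1,1,1,1,1],"translation":[[0.45,-0.29,-0.08],[0.45,-0.29,-0.08],[0.45,-0.29,-0.08],[0.45,-0.29,-0.08],[0.45,-0.29,-0.08],[0.45,-0.29,-0.08],[0.45,-0.29,-0.08],[0.45,-0.29,-0.08],[0.45,-0.29,-0.08],[0.45,-0.29,-0.08]],"delta_rot":[[0,0,-60],[0,0,-60],[0,0,-60],[0,0,-60],[0,0,-60],[0,0,-60],[0,0,-60],[0,0,-60],[0,0,-60],[0,0,-60]]}'
cat >> h.py <<'E'
def wcloud(f):
    z=f['z_map'];v,u=np.mgrid[:420,:560]
    a=(u-f['cx'])/f['fx'];b=(v-f['cy'])/f['fy'];t=np.hypot(a,b)+1e-9
    k=np.tan(np.minimum(t,1.5))/t
    P=np.stack([a*k*z,b*k*z,z],-1);T=np.linalg.inv(f['camera_from_world'])
    return P@T[:3,:3].T+T[:3,3]
def st():
    s=arm.get_state();print(round(s['clock'],2),'p',np.round(s['position'],4),'z',np.round(R.from_quat(s['tool_rot']).as_matrix().T.round(3).tolist(),3).tolist(),'q',np.round(s['joint_positions'],2),'F',np.round(s['ft_force'],1),'w',round(s['width'],4),round(s['grasp_force'],1));return s
def spots(f,names):
    for k in names: print(k,[(np.round(d['at'],4).tolist(),round(d['p'],2)) for d in arm.spot_point(f,k)[:3]])
E
python3 - <<'E'
from h import *
st()
f=arm.grab_frame('wrist');save(f,'w1');print(f['fx'],f['cx'],f['cy']);np.save('w1.npy',wcloud(f))
spots(f,('gauge_mid','go_tip','nogo_tip','go_shoulder','bore','rest_mid'))
E
```

```text
clock: 2.15
position: [0.524, -0.202, 0.3029]
tool_rot: [0.79, 0.613, 0.0, 0.0]
ft_force: [-0.6, -0.1, -1.3]
width: 0.0959
grasp_force: 0.0
2.15 p [ 0.524  -0.202   0.3029] z [[0.25, 0.968, -0.0], [0.968, -0.25, 0.001], [0.001, -0.0, -1.0]] q [-0.49  0.33  1.61  0.    1.21 -0.23] F [-0.6 -0.1 -1.3] w 0.0959 0.0
325.19226210127806 284.0782745155588 210.14883876107487
gauge_mid [([0.4191, -0.1265, 0.0137], 0.94), ([0.5467, -0.188, 0.0563], 0.73), ([0.4731, -0.3812, 0.0251], 0.71)]
go_tip [([0.5274, -0.2495, 0.0548], 0.93), ([0.3909, -0.1565, 0.0139], 0.74), ([0.513, -0.4657, 0.0236], 0.66)]
nogo_tip [([0.5673, -0.1321, 0.0588], 0.89), ([0.4491, -0.3069, 0.0201], 0.88), ([0.4429, -0.1016, 0.0092], 0.81)]
go_shoulder [([0.4962, -0.4216, 0.0234], 0.62), ([0.4038, -0.1488, 0.0128], 0.59)]
bore []
rest_mid [([0.5468, -0.19, 0.0584], 0.89)]
```

View pics/w1.png

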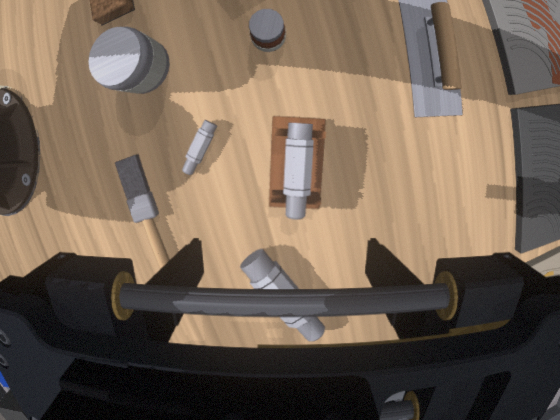

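The wrist view shows the gauge in its rest, with the thicker no-go plug at the top (299,127) and the slimmer go plug at the bottom (296,212). I'll fit its axis from the depth.

```bash
python3 - <<'E'
from h import *
P=np.load('w1.npy').reshape(-1,3)
c=np.array([.547,-.188]);a=np.array([.26,.966])
a/=np.linalg.norm(a)
for it in range(3):
    n=np.array([-a[1],a[0]])
    d=P[:,:2]-c;l=d@a;w=d@n
    m=(abs(l)<.075)&(abs(w)<.022)&(P[:,2]>.056)&(P[:,2]<.09)
    L,W,Z=l[m],w[m],P[m,2]
    xs=[];ms=[]
    for x in np.arange(-.066,.056,.004):
        k=(L>x)&(L<x+.004)
        if k.sum()>5:
            xs.append(x+.002);ms.append((W[k].min()+W[k].max())/2)
            if it==2: print(round(x+.002,3),k.sum(),np.round([W[k].min(),W[k].max(),np.percentile(Z[k],95)],4))
    p=np.polyfit(xs,ms,1)
    c=c+n*p[1];a=a+n*p[0];a/=np.linalg.norm(a)
    print(c,a,L.min(),L.max())
E
```

```text
[ 0.54470141 -0.18738133] [0.2793515  0.96018891] -0.06838412413950191 0.05433313860562755
[ 0.54481867 -0.18741545] [0.28524632 0.95845424] -0.06825747880323192 0.054397998343478936
-0.064 56 [-0.0124  0.0124  0.0681]
-0.06 57 [-0.0122  0.0125  0.0686]
-0.056 63 [-0.0119  0.0127  0.069 ]
-0.052 62 [-0.0132  0.0129  0.0685]
-0.048 63 [-0.0129  0.013   0.0685]
-0.044 60 [-0.0126  0.012   0.0684]
-0.04 60 [-0.0124  0.0121  0.0684]
-0.036 57 [-0.017   0.0161  0.0724]
-0.032 82 [-0.0154  0.0163  0.0728]
-0.028 81 [-0.0154  0.0164  0.0725]
-0.024 79 [-0.0152  0.0166  0.0727]
-0.02 86 [-0.0164  0.0166  0.0725]
-0.016 85 [-0.016   0.0156  0.0724]
-0.012 83 [-0.0158  0.0158  0.0725]
-0.008 78 [-0.0154  0.0159  0.0722]
-0.004 84 [-0.0165  0.0161  0.0727]
0.0 87 [-0.0164  0.0162  0.0725]
0.004 93 [-0.0162  0.0164  0.0727]
0.008 79 [-0.016   0.0153  0.0725]
0.012 83 [-0.0157  0.0155  0.0721]
0.016 92 [-0.0168  0.0156  0.0725]
0.02 89 [-0.0165  0.0158  0.0726]
0.024 83 [-0.0164  0.0159  0.0727]
0.028 87 [-0.0162  0.0161  0.0727]
0.032 90 [-0.0171  0.0161  0.0725]
0.036 84 [-0.017   0.0139  0.0704]
0.04 76 [-0.0145  0.0141  0.0704]
0.044 78 [-0.0143  0.0143  0.0709]
0.048 83 [-0.0156  0.0144  0.0702]
0.052 83 [-0.0152  0.0146  0.0706]
0.056 8 [-0.0022  0.0063  0.0706]
[ 0.54487877 -0.18743333] [0.28717123 0.95787926] -0.06821417370773429 0.054412578229324854
```

```bash
cat >> h.py <<'E'
def axes(az,tilt):
    """gauge azimuth a (deg): tool y = a rotated -90, tool z = down, leaning tilt deg toward +a"""
    A=np.deg2rad(az);t=np.deg2rad(tilt);a=np.array([np.cos(A),np.sin(A),0]);y=np.array([a[1],-a[0],0])
    z=a*np.sin(t)-np.array([0,0,1])*np.cos(t)
    return np.stack([np.cross(y,z),y,z],1)
def to(grasp,M,back=0):
    s=arm.get_state();M0=R.from_quat(s['tool_rot']).as_matrix()
    p=np.array(grasp)+M[:,2]*(.011-back)
    print('delta',np.round(M0.T@(p-s['position']),4),'rot',np.round(R.from_matrix(M0.T@M).as_rotvec(degrees=True),2))
E
python3 - <<'E'
from h import *
st();to([.5446,-.188,.055],axes(73.3,-45),.10)
E
```

```text
2.5 p [ 0.5221 -0.2048  0.3026] z [[0.254, 0.967, -0.0], [0.967, -0.254, -0.0], [-0.0, -0.0, -1.0]] q [-0.49  0.33  1.61 -0.    1.21 -0.23] F [-0.2 -0.5  0.4] w 0.095 0.0
delta [0.0849 0.0197 0.1847] rot [  0.77 -44.99   1.86]
```

```bash
python3 -m pendant '{"fingers":[1,1,1,1,1,1,1],"translation":[[0.085,0.02,0.185],[0.085,0.02,0.185],[0.085,0.02,0.185],[0.085,0.02,0.185],[0.085,0.02,0.185],[0.085,0.02,0.185],[0.085,0.02,0.185]],"delta_rot":[[0.8,-45,1.9],[0.8,-45,1.9],[0.8,-45,1.9],[0.8,-45,1.9],[0.8,-45,1.9],[0.8,-45,1.9],[0.8,-45,1.9]]}'
python3 - <<'E'
from h import *
f=arm.grab_frame('wrist');save(f,'w2');np.save('w2.npy',wcloud(f))
st();to([.5446,-.188,.055],axes(73.3,-45))
E
```

```text
clock: 3.38
position: [0.5635, -0.1276, 0.1182]
tool_rot: [0.742, 0.551, -0.306, 0.228]
ft_force: [0.1, -0.7, 0.1]
width: 0.0945
grasp_force: 0.0
3.42 p [ 0.5635 -0.1277  0.1185] z [[0.205, 0.678, -0.706], [0.958, -0.288, 0.001], [-0.203, -0.676, -0.708]] q [-0.02  0.7   1.73 -0.85  1.14  0.81] F [-0.4 -0.1  0. ] w 0.0953 0.0
delta [ 1.000e-04 -8.000e-04  1.006e-01] rot [ 0.02 -0.08 -0.09]
```

```bash
python3 -m pendant '{"fingers":[1,1,1,1,-1,-1,-1,-1,-1,-1],"translation":[[0,-0.001,0.05],[0,-0.001,0.08],[0,-0.001,0.1],[0,-0.001,0.1],[0,-0.001,0.1],[0,-0.001,0.1],[0,-0.001,0.1],[0,-0.001,0.1],[0,-0.001,0.1],[0,-0.001,0.1]],"delta_rot":[[0,0,0],[0,0,0],[0,0,0],[0,0,0],[0,0,0],[0,0,0],[0,0,0],[0,0,0],[0,0,0],[0,0,0]]}'
python3 - <<'E'
from h import *
st()
E
```

```text
clock: 4.68
position: [0.5422, -0.1943, 0.0469]
tool_rot: [0.741, 0.552, -0.307, 0.228]
ft_force: [-0.6, 0.9, -0.6]
width: 0.0403
grasp_force: 0.0
4.67 p [ 0.5422 -0.1943  0.0469] z [[0.203, 0.677, -0.707], [0.958, -0.287, -0.0], [-0.203, -0.677, -0.707]] q [-0.14  0.79  1.81 -0.99  0.99  0.92] F [-0.6  0.9 -0.6] w 0.0403 0.0
```

```bash
python3 -m pendant '{"fingers":[-1,-1,-1,-1,-1,-1,-1,-1],"translation":[[0,0,0],[0,0,0],[0,0,0],[-0.01,0,-0.01],[-0.03,0,-0.03],[-0.06,0,-0.06],[-0.11,0,-0.11],[-0.11,0,-0.11]],"delta_rot":[[0,0,0],[0,0,0],[0,0,0],[0,0,0],[0,0,0],[0,0,0],[0,0,0],[0,0,0]]}'
python3 - <<'E'
from h import *
st()
# target over bore: gauge upright go down, tool y radial-ish
f=arm.grab_frame('top');spots(f,('bore',))
P=cloud(f).reshape(-1,3)
d=np.hypot(P[:,0]-.54,P[:,1]-.165);m=(d<.045)&(P[:,2]>.047)&(P[:,2]<.06);print(m.sum());
Q=P[m];z=Q[:,2];print(np.percentile(z,[5,25,50,75,95]))
E
```

```text
clock: 5.68
position: [0.5428, -0.1942, 0.2066]
tool_rot: [0.742, 0.551, -0.305, 0.23]
ft_force: [0.2, -0.2, -4.7]
width: 0.0335
grasp_force: 29.9
5.67 p [ 0.5428 -0.1942  0.2066] z [[0.207, 0.677, -0.706], [0.958, -0.287, 0.006], [-0.199, -0.678, -0.708]] q [-0.14  0.56  1.73 -0.86  1.18  0.64] F [ 0.2 -0.2 -4.7] w 0.0335 29.9
bore [([0.5382, 0.1653, 0.0563], 0.66), ([0.551, -0.1837, 0.2148], 0.35)]
475
[0.04792574 0.04957957 0.05110556 0.05276498 0.05502179]
```

```bash
python3 - <<'E'
from h import *
to([.540,.165,.195],axes(107,45))
E
```

```text
delta [ 0.2588 -0.1093 -0.236 ] rot [  0.09  87.15 -37.31]
```

```bash
python3 -m pendant '{"fingers":[-1,-1,-1,-1,-1,-1,-1,-1,-1,-1],"translation":[[0.259,-0.109,-0.236],[0.259,-0.109,-0.236],[0.259,-0.109,-0.236],[0.259,-0.109,-0.236],[0.259,-0.109,-0.236],[0.259,-0.109,-0.236],[0.259,-0.109,-0.236],[0.259,-0.109,-0.236],[0.259,-0.109,-0.236],[0.259,-0.109,-0.236]],"delta_rot":[[0.1,87.2,-37.3],[0.1,87.2,-37.3],[0.1,87.2,-37.3],[0.1,87.2,-37.3],[0.1,87.2,-37.3],[0.1,87.2,-37.3],[0.1,87.2,-37.3],[0.1,87.2,-37.3],[0.1,87.2,-37.3],[0.1,87.2,-37.3]]}'
python3 - <<'E'
from h import *
st();to([.540,.165,.195],axes(107,45))
E
```

```text
clock: 7.02
position: [0.5377, 0.1709, 0.1831]
tool_rot: [0.552, 0.741, 0.225, -0.31]
ft_force: [-0.4, -0.6, -3.8]
width: 0.0341
grasp_force: 29.9
7.03 p [0.5377 0.1709 0.1831] z [[-0.199, 0.677, 0.708], [0.957, 0.29, -0.008], [-0.211, 0.676, -0.706]] q [-0.12  0.58  1.75  0.74  1.29 -0.81] F [-0.4 -0.6 -3.8] w 0.0341 29.9
delta [ 0.0039  0.0005 -0.0019] rot [-0.22 -0.09 -0.46]
```

```bash
python3 - <<'E'
from h import *
st()
f=arm.grab_frame('wrist');save(f,'w3');np.save('w3.npy',wcloud(f));spots(f,('bore','gauge_mid','go_tip','nogo_tip','go_shoulder'))
g=arm.grab_frame('scene');spots(g,('bore','gauge_mid','go_tip','nogo_tip'));np.save('s3.npy',cloud(g))
c=g['pixels'][60:260,220:420];cv2.imwrite('pics/s3.png',cv2.cvtColor(cv2.resize(c,(600,600)),cv2.COLOR_RGB2BGR))
E
```

```text
7.03 p [0.5377 0.1709 0.1831] z [[-0.199, 0.677, 0.708], [0.957, 0.29, -0.008], [-0.211, 0.676, -0.706]] q [-0.12  0.58  1.75  0.74  1.29 -0.81] F [-0.4 -0.6 -3.8] w 0.0341 29.9
bore [([0.5368, 0.1595, 0.0526], 0.78), ([0.5431, 0.1648, 0.1885], 0.21)]
gauge_mid []
go_tip []
nogo_tip [([0.5423, 0.1677, 0.249], 0.66)]
go_shoulder []
bore [([0.541, 0.1633, 0.0493], 0.78)]
gauge_mid [([0.4717, -0.3811, 0.0245], 0.91), ([0.417, -0.1248, 0.0146], 0.76), ([0.54, 0.1677, 0.193], 0.71)]
go_tip [([0.512, -0.4687, 0.0274], 0.64), ([0.3886, -0.165, 0.0129], 0.55), ([0.5445, 0.1634, 0.1277], 0.5)]
nogo_tip [([0.4441, -0.1014, 0.0105], 0.86), ([0.4436, -0.3088, 0.0224], 0.76)]
```

View pics/w3.png

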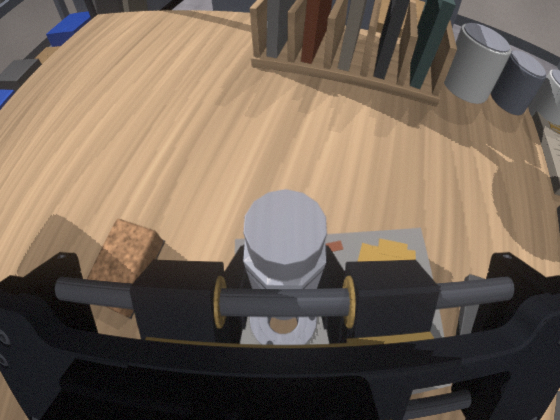

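View pics/s3.png

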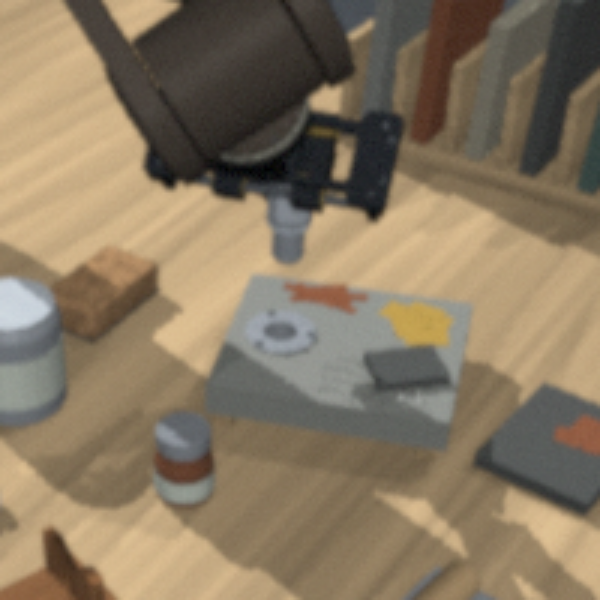

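Wrist view: no-go face at (287,225) and the bore opening at (285,327). Scene crop: the gauge hangs upright, go end down, over the socket at about (282,330). I'll rectify the images onto the rim plane to fit the socket circle in each camera.

```bash
cat >> h.py <<'E'
def rect(f,c,z,half=.04,res=.0004,fish=False):
    g=np.arange(-half,half,res);X,Y=np.meshgrid(g,g)   # cols: +x world, rows: +y world
    W=np.stack([c[0]+X,c[1]+Y,z+0*X,1+0*X],-1)@np.array(f['camera_from_world']).T
    if fish:
        r=np.hypot(W[...,0],W[...,1]);k=np.arctan2(r,W[...,2])/r
    else: k=1/W[...,2]
    return cv2.remap(f['pixels'],(f['cx']+f['fx']*W[...,0]*k).astype(np.float32),(f['cy']+f['fy']*W[...,1]*k).astype(np.float32),cv2.INTER_CUBIC)
E
python3 - <<'E'
from h import *
c=(.540,.164);o=[]
for n in('scene','top','wrist'):
    f=arm.grab_frame(n);r=rect(f,c,.053,fish=n=='wrist')
    b=cv2.resize(r,(400,400));
    cv2.circle(b,(200,200),70,(255,0,0),1);cv2.circle(b,(200,200),155,(0,255,0),1)
    o.append(cv2.resize(b,(265,265),interpolation=cv2.INTER_AREA));np.save('r_'+n+'.npy',r)
cv2.imwrite('pics/r1.png',cv2.cvtColor(np.hstack(o),cv2.COLOR_RGB2BGR));st()
E
```

```text
7.72 p [0.5382 0.1723 0.1862] z [[-0.206, 0.676, 0.708], [0.956, 0.292, -0.002], [-0.208, 0.676, -0.707]] q [-0.12  0.58  1.75  0.74  1.29 -0.81] F [-0.7  1.1 -4.2] w 0.0341 29.9
```

View pics/r1.png

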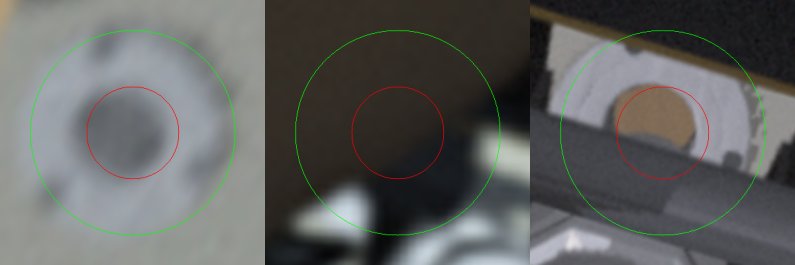

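```bash
cat >> h.py <<'E'
def fitc(img,c,res,half,radii,lo=-.008,mask=None):
    """centre (world) maximising radial brightness step over circles"""
    g=cv2.GaussianBlur(img.astype(np.float32).mean(2) if img.ndim==3 else img,(0,0),1.2)
    th=np.linspace(0,2*np.pi,180,endpoint=False);best=[]
    for rad,sg in radii:
        S=[]
        for dx in np.arange(lo,-lo,.0004):
            for dy in np.arange(lo,-lo,.0004):
                q=[]
                for e in(-.0015,.0015):
                    x=((dx+(rad+e)*np.cos(th)+half)/res).astype(np.float32);y=((dy+(rad+e)*np.sin(th)+half)/res).astype(np.float32)
                    q.append(cv2.remap(g,x[None],y[None],1)[0])
                S.append((np.mean(np.clip(sg*(q[1]-q[0]),0,40)),dx,dy))
        S.sort(reverse=True);t=np.array(S[:8]);print(rad,round(t[0,0],1),np.round(np.array(c)+t[:,1:].mean(0),4))
E
python3 - <<'E'
from h import *
c=(.540,.164)
for n in('scene','wrist'):
    print(n);fitc(np.load(f'r_{n}.npy'),c,.0004,.04,[(.014,1),(.031,-1)])
f=arm.grab_frame('top');f['pixels']=cv2.cvtColor(cv2.imread('pics/top.png'),cv2.COLOR_BGR2RGB)
r=rect(f,c,.053);print('top');fitc(r,c,.0004,.04,[(.014,1),(.031,-1)])
# gauge axis from scene depth / and nogo face from wrist depth
P=np.load('w3.npy').reshape(-1,3);m=(np.hypot(P[:,0]-.54,P[:,1]-.166)<.03)&(P[:,2]>.235)&(P[:,2]<.27);Q=P[m]
A=np.c_[Q[:,:2],np.ones(len(Q))];k=abs(Q[:,2]-np.median(Q[:,2]))<.003
co=np.linalg.lstsq(A[k],Q[k,2],rcond=None)[0];print('nogo face',k.sum(),np.median(Q[:,2]),co,(Q[k].min(0)+Q[k].max(0))/2,np.ptp(Q[k],axis=0))
st()
E
```

```text
scene
0.014 24.7 [0.5357 0.1642]
0.031 8.3 [0.532  0.1648]
wrist
0.014 24.9 [0.5358 0.1622]
0.031 14.6 [0.535  0.1662]
top
0.014 36.9 [0.5348 0.1654]
0.031 10.0 [0.5348 0.166 ]
nogo face 4987 0.24543948665848314 [-0.01650918  0.004331    0.25368334] [0.53964102 0.16216618 0.24491779] [0.03042974 0.03059173 0.00493175]
7.78 p [0.5382 0.1723 0.1862] z [[-0.206, 0.676, 0.708], [0.956, 0.292, -0.002], [-0.208, 0.676, -0.707]] q [-0.12  0.58  1.75  0.74  1.29 -0.81] F [ 0.2  0.7 -3.8] w 0.0341 29.9
```

```bash
python3 - <<'E'
from h import *
to([.5356,.1645,.132],axes(107,45))
E
```

```text
delta [-0.0431 -0.0047  0.0446] rot [-0.06 -0.05 -0.06]
```

```bash
python3 -m pendant '{"fingers":[-1,-1,-1,-1,-1],"translation":[[-0.02,-0.003,0.02],[-0.035,-0.0047,0.036],[-0.0431,-0.0047,0.0446],[-0.0431,-0.0047,0.0446],[-0.0431,-0.0047,0.0446]],"delta_rot":[[0,0,0],[0,0,0],[0,0,0],[0,0,0],[0,0,0]]}'
python3 - <<'E'
from h import *
st()
o=[];c=(.5356,.1645)
f=arm.grab_frame('wrist');P=wcloud(f).reshape(-1,3)
r=rect(f,c,.053,fish=True);print('wrist bore');fitc(r,c,.0004,.04,[(.014,1),(.031,-1)],-.005);o.append(r)
m=(np.hypot(P[:,0]-.536,P[:,1]-.164)<.03)&(abs(P[:,2]-.187)<.008);Q=P[m];print(m.sum(),np.median(Q[:,2]),(Q.min(0)+Q.max(0))/2,np.ptp(Q,axis=0))
zf=np.median(Q[:,2]);r=rect(f,c,zf,fish=True);print('nogo face');fitc(r,c,.0004,.04,[(.0155,-1)],-.006);o.append(r)
g=arm.grab_frame('scene')
r=rect(g,c,.053);print('scene bore');fitc(r,c,.0004,.04,[(.014,1),(.031,-1)],-.005);o.append(r)
cc=g['pixels'][100:200,250:370];o.append(cv2.resize(cc,(240,200)))
cv2.imwrite('pics/r2.png',cv2.cvtColor(cv2.resize(np.hstack(o),None,fx=.95,fy=.95),cv2.COLOR_RGB2BGR))
S=cloud(g).reshape(-1,3);m=(np.hypot(S[:,0]-.536,S[:,1]-.164)<.025)&(S[:,2]>.066)&(S[:,2]<.092);Q=S[m];print(m.sum())
from scipy.optimize import least_squares
q=least_squares(lambda v:np.hypot(Q[:,0]-v[0],Q[:,1]-v[1])-.01325,[.536,.164],loss='soft_l1',f_scale=.002);print('go plug axis(scene depth)',q.x)
st()
E
```

```text
clock: 8.4
position: [0.5337, 0.172, 0.1247]
tool_rot: [0.55, 0.742, 0.228, -0.308]
ft_force: [-0.1, 0.2, -3.8]
width: 0.0341
grasp_force: 29.9
8.4 p [0.5337 0.172  0.1247] z [[-0.206, 0.676, 0.708], [0.956, 0.292, -0.001], [-0.207, 0.677, -0.707]] q [-0.12  0.66  1.8   0.77  1.19 -0.91] F [-0.1  0.2 -3.8] w 0.0341 29.9
wrist bore
0.014 16.2 [0.531  0.1638]
0.031 14.6 [0.5356 0.1633]
5315 0.18699299916983753 [0.53510378 0.16332357 0.18423016] [0.03045844 0.03107052 0.01039485]
nogo face
0.0155 22.2 [0.5348 0.1636]
scene bore
0.014 17.0 [0.5357 0.164 ]
0.031 4.2 [0.5346 0.1648]
81
go plug axis(scene depth) [0.53365527 0.16426651]
8.5 p [0.5336 0.172  0.1248] z [[-0.206, 0.676, 0.708], [0.956, 0.292, -0.0], [-0.207, 0.676, -0.707]] q [-0.12  0.66  1.8   0.77  1.19 -0.91] F [ 0.3  0.4 -3.4] w 0.0335 29.9
```

View pics/r2.png

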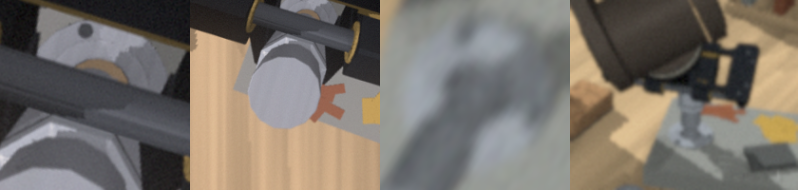

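Wrist frame: the no-go face centre and the bore agree to about 1 mm. I'll shift 0.7 mm in +x and lower until the chamfer enters.

```bash
python3 -m pendant '{"fingers":[-1,-1,-1,-1,-1,-1,-1],"translation":[[-0.004,0.0007,0.004],[-0.007,0.0007,0.007],[-0.008,0.0007,0.008],[-0.009,0.0007,0.009],[-0.0098,0.0007,0.0098],[-0.0105,0.0007,0.0105],[-0.0105,0.0007,0.0105]],"delta_rot":[[0,0,0],[0,0,0],[0,0,0],[0,0,0],[0,0,0],[0,0,0],[0,0,0]]}';python3 -c "
from h import *
st()"
```

```text
clock: 9.38
position: [0.534, 0.1722, 0.1094]
tool_rot: [0.55, 0.742, 0.227, -0.308]
ft_force: [0.8, -0.1, -3.6]
width: 0.0334
grasp_force: 29.9
9.38 p [0.534  0.1722 0.1094] z [[-0.206, 0.676, 0.708], [0.956, 0.292, -0.001], [-0.208, 0.677, -0.706]] q [-0.12  0.69  1.81  0.78  1.17 -0.93] F [ 0.8 -0.1 -3.6] w 0.0334 29.9
```

```bash
python3 -m pendant '{"fingers":[-1,-1,-1,-1,-1],"translation":[[-0.001,0,0.001],[-0.002,0,0.002],[-0.003,0,0.003],[-0.004,0,0.004],[-0.004,0,0.004]],"delta_rot":[[0,0,0],[0,0,0],[0,0,0],[0,0,0],[0,0,0]]}';python3 -c "
from h import *
st()"
```

```text
clock: 10.0
position: [0.5344, 0.1721, 0.1035]
tool_rot: [0.55, 0.742, 0.227, -0.308]
ft_force: [5.0, -0.2, -2.9]
width: 0.0335
grasp_force: 29.9
10.0 p [0.5344 0.1721 0.1035] z [[-0.206, 0.676, 0.707], [0.956, 0.292, -0.001], [-0.207, 0.676, -0.707]] q [-0.12  0.7   1.81  0.78  1.16 -0.94] F [ 5.  -0.2 -2.9] w 0.0335 29.9
```

```bash
python3 -m pendant '{"fingers":[-1,-1,-1,-1,-1,-1],"translation":[[0,0.0007,0],[-0.002,0.0007,0.002],[-0.004,0.0007,0.004],[-0.006,0.0007,0.006],[-0.008,0.0007,0.008],[-0.008,0.0007,0.008]],"delta_rot":[[0,0,0],[0,0,0],[0,0,0],[0,0,0],[0,0,0],[0,0,0]]}';python3 -c "
from h import *
st()"
```

```text
clock: 10.75
position: [0.5346, 0.1724, 0.0919]
tool_rot: [0.55, 0.742, 0.227, -0.308]
ft_force: [4.1, -0.4, -5.1]
width: 0.0335
grasp_force: 29.9
10.75 p [0.5346 0.1724 0.0919] z [[-0.205, 0.676, 0.708], [0.956, 0.292, -0.002], [-0.208, 0.676, -0.707]] q [-0.12  0.72  1.81  0.79  1.15 -0.95] F [ 4.1 -0.4 -5.1] w 0.0335 29.9
```

```bash
python3 -m pendant '{"fingers":[-1,-1,-1,-1,-1,-1],"translation":[[-0.002,0.0005,0.002],[-0.004,0.0005,0.004],[-0.006,0.0005,0.006],[-0.0075,0.0005,0.0075],[-0.0083,0.0005,0.0083],[-0.0083,0.0005,0.0083]],"delta_rot":[[0,0,0],[0,0,0],[0,0,0],[0,0,0],[0,0,0],[0,0,0]]}';python3 -c "
from h import *
st()"
```

```text
clock: 11.5
position: [0.5349, 0.1725, 0.0804]
tool_rot: [0.55, 0.742, 0.227, -0.309]
ft_force: [1.7, -1.3, -4.8]
width: 0.0337
grasp_force: 29.9
11.5 p [0.5349 0.1725 0.0804] z [[-0.205, 0.676, 0.708], [0.956, 0.292, -0.002], [-0.208, 0.676, -0.706]] q [-0.12  0.73  1.82  0.8   1.13 -0.97] F [ 1.7 -1.3 -4.8] w 0.0337 29.9
```

```bash
python3 -m pendant '{"fingers":[-1,-1,-1,-1],"translation":[[-0.0005,0,0.0005],[-0.001,0,0.001],[-0.001,0,0.001],[-0.001,0,0.001]],"delta_rot":[[0,0,0],[0,0,0],[0,0,0],[0,0,0]]}';python3 -c "
from h import *
st()"
```

```text
clock: 12.0
position: [0.5349, 0.1725, 0.0803]
tool_rot: [0.549, 0.742, 0.228, -0.309]
ft_force: [-1.0, -5.3, 8.6]
width: 0.0338
grasp_force: 30.0
12.0 p [0.5349 0.1725 0.0803] z [[-0.206, 0.675, 0.709], [0.956, 0.293, -0.001], [-0.208, 0.677, -0.706]] q [-0.12  0.73  1.82  0.8   1.13 -0.97] F [-1.  -5.3  8.6] w 0.0338 30.0
```

Seated: the handle sits on the rim with about 13 N. The bore is now known from contact at about (0.537, 0.165). Next I'll withdraw.

```bash
python3 -m pendant '{"fingers":[-1,-1,-1,-1,-1,-1,-1,-1],"translation":[[0.001,0,-0.001],[0.006,0,-0.006],[0.014,0,-0.014],[0.024,0,-0.024],[0.05,0,-0.05],[0.085,0,-0.085],[0.085,0,-0.085],[0.085,0,-0.085]],"delta_rot":[[0,0,0],[0,0,0],[0,0,0],[0,0,0],[0,0,0],[0,0,0],[0,0,0],[0,0,0]]}';python3 -c "
from h import *
st();to([.5446,-.188,.13],axes(73.3,-45))"
```

```text
clock: 13.0
position: [0.5347, 0.1726, 0.1994]
tool_rot: [0.55, 0.742, 0.227, -0.309]
ft_force: [0.1, -0.8, -4.1]
width: 0.034
grasp_force: 30.0
13.0 p [0.5347 0.1726 0.1994] z [[-0.206, 0.676, 0.708], [0.956, 0.293, -0.002], [-0.208, 0.676, -0.706]] q [-0.12  0.56  1.75  0.73  1.31 -0.79] F [ 0.1 -0.8 -4.1] w 0.034 30.0
delta [-0.305  -0.1003 -0.196 ] rot [ -0.13 -87.18  37.36]
```

```bash
python3 -m pendant '{"fingers":[-1,-1,-1,-1,-1,-1,-1,-1,-1,-1],"translation":[[-0.277,-0.1,-0.224],[-0.277,-0.1,-0.224],[-0.277,-0.1,-0.224],[-0.277,-0.1,-0.224],[-0.277,-0.1,-0.224],[-0.277,-0.1,-0.224],[-0.277,-0.1,-0.224],[-0.277,-0.1,-0.224],[-0.277,-0.1,-0.224],[-0.277,-0.1,-0.224]],"delta_rot":[[-0.1,-87.2,37.4],[-0.1,-87.2,37.4],[-0.1,-87.2,37.4],[-0.1,-87.2,37.4],[-0.1,-87.2,37.4],[-0.1,-87.2,37.4],[-0.1,-87.2,37.4],[-0.1,-87.2,37.4],[-0.1,-87.2,37.4],[-0.1,-87.2,37.4]]}'
python3 -m pendant '{"fingers":[-1,-1],"translation":[[0,0,0],[0,0,0]],"delta_rot":[[0,0,0],[0,0,0]]}';python3 -c "
from h import *
st();to([.5446,-.188,.059],axes(73.3,-45))"
```

```text
clock: 14.25
position: [0.5426, -0.1939, 0.159]
tool_rot: [0.74, 0.553, -0.308, 0.226]
ft_force: [-0.1, -0.1, -2.9]
width: 0.0339
grasp_force: 30.0
clock: 14.5
position: [0.543, -0.1961, 0.1621]
tool_rot: [0.742, 0.551, -0.307, 0.228]
ft_force: [-0.1, 0.3, -3.8]
width: 0.034
grasp_force: 30.0
14.5 p [ 0.543  -0.1961  0.1621] z [[0.205, 0.678, -0.706], [0.957, -0.289, -0.0], [-0.204, -0.676, -0.708]] q [-0.14  0.62  1.76 -0.89  1.12  0.71] F [-0.1  0.3 -3.8] w 0.034 30.0
delta [ 0.0786 -0.0007  0.0782] rot [-0.08 -0.09 -0.06]
```

```bash
python3 -m pendant '{"fingers":[-1,-1,-1,-1,-1,-1,-1],"translation":[[0.04,-0.001,0.038],[0.065,-0.001,0.063],[0.074,-0.001,0.072],[0.079,-0.001,0.077],[0.0815,-0.001,0.0797],[0.0815,-0.001,0.0797],[0.0815,-0.001,0.0797]],"delta_rot":[[0,0,0],[0,0,0],[0,0,0],[0,0,0],[0,0,0],[0,0,0],[0,0,0]]}';python3 -c "
from h import *
st()"
```

```text
clock: 15.38
position: [0.5428, -0.1941, 0.0485]
tool_rot: [0.742, 0.551, -0.307, 0.229]
ft_force: [-0.1, 0.4, -3.6]
width: 0.0339
grasp_force: 30.0
15.38 p [ 0.5428 -0.1941  0.0485] z [[0.204, 0.677, -0.707], [0.958, -0.288, 0.001], [-0.203, -0.677, -0.707]] q [-0.14  0.79  1.81 -0.99  0.99  0.92] F [-0.1  0.4 -3.6] w 0.0339 30.0
```

Lower the last 1.5 mm, then release and back out along the tool axis.

```bash
python3 -m pendant '{"fingers":[-1,-1,1,1,1,1,1,1,1,1],"translation":[[0.001,0,0.001],[0.001,0,0.001],[0.001,0,0.001],[0.001,0,0.001],[0.001,0,0.001],[0.001,0,0.001],[0.001,0,-0.03],[0.001,0,-0.08],[0.001,0,-0.13],[0.001,0,-0.13]],"delta_rot":[[0,0,0],[0,0,0],[0,0,0],[0,0,0],[0,0,0],[0,0,0],[0,0,0],[0,0,0],[0,0,0],[0,0,0]]}';python3 -c "
from h import *
st();to([.5446,-.188,.055],axes(73.3,45),.12)"
```

```text
clock: 16.62
position: [0.5708, -0.1035, 0.1411]
tool_rot: [0.741, 0.552, -0.305, 0.23]
ft_force: [0.1, 0.1, -0.3]
width: 0.0951
grasp_force: 0.0
16.62 p [ 0.5708 -0.1035  0.1411] z [[0.205, 0.677, -0.706], [0.958, -0.286, 0.004], [-0.199, -0.678, -0.708]] q [ 0.02  0.68  1.69 -0.81  1.2   0.78] F [ 0.1  0.1 -0.3] w 0.0951 0.0
delta [-0.1108 -0.0011  0.1234] rot [ 0.27 89.94  0.11]
```

```bash
python3 -m pendant '{"fingers":[1,1,1,1,1,1,1,1,1,1],"translation":[[-0.111,-0.001,0.123],[-0.111,-0.001,0.123],[-0.111,-0.001,0.123],[-0.111,-0.001,0.123],[-0.111,-0.001,0.123],[-0.111,-0.001,0.123],[-0.111,-0.001,0.123],[-0.111,-0.001,0.123],[-0.111,-0.001,0.123],[-0.111,-0.001,0.123]],"delta_rot":[[0.3,90,0.1],[0.3,90,0.1],[0.3,90,0.1],[0.3,90,0.1],[0.3,90,0.1],[0.3,90,0.1],[0.3,90,0.1],[0.3,90,0.1],[0.3,90,0.1],[0.3,90,0.1]]}'
python3 - <<'E'
from h import *
st()
f=arm.grab_frame('wrist');save(f,'w4');P=wcloud(f).reshape(-1,3)
c=np.array([.5446,-.188]);a=np.array([.287,.958])
for it in range(3):
    n=np.array([-a[1],a[0]]);d=P[:,:2]-c;l=d@a;w=d@n
    m=(abs(l)<.08)&(abs(w)<.022)&(P[:,2]>.058)&(P[:,2]<.09);L,W,Z=l[m],w[m],P[m,2];xs=[];ms=[]
    for x in np.arange(-.064,.052,.004):
        k=(L>x)&(L<x+.004)
        if k.sum()>5: xs.append(x);ms.append((W[k].min()+W[k].max())/2)
    p=np.polyfit(xs,ms,1);c=c+n*p[1];a=a+n*p[0];a/=np.linalg.norm(a)
print(c,a,np.degrees(np.arctan2(a[1],a[0])),L.min(),L.max())
for x in(-.05,-.02,.02,.05):print(x,np.percentile(Z[abs(L-x)<.004],95))
st();to([.5446,-.188,.055],axes(73.3,45))
E
```

```text
clock: 17.88
position: [0.5193, -0.2645, 0.1285]
tool_rot: [0.744, 0.548, 0.305, -0.231]
ft_force: [0.3, -0.1, -0.4]
width: 0.0949
grasp_force: 0.0
17.88 p [ 0.5193 -0.2645  0.1285] z [[0.213, 0.674, 0.707], [0.956, -0.293, -0.009], [0.201, 0.678, -0.707]] q [-0.86  0.71  1.66  0.66  1.33 -0.91] F [ 0.3 -0.1 -0.4] w 0.0949 0.0
[ 0.5445923  -0.18799744] [0.29389459 0.95583784] 72.9087360981241 -0.06731391072526105 0.055610067055007345
-0.05 0.06831624857291903
-0.02 0.0723775307342305
0.02 0.07231201563009097
0.05 0.07034218271527719
17.93 p [ 0.5197 -0.264   0.1293] z [[0.212, 0.676, 0.706], [0.957, -0.292, -0.007], [0.201, 0.677, -0.708]] q [-0.86  0.71  1.66  0.66  1.33 -0.91] F [-0.1 -0.3  0.4] w 0.095 0.0
delta [0.0043 0.0022 0.12  ] rot [-0.12  0.1  -0.48]
```

View pics/w4.png

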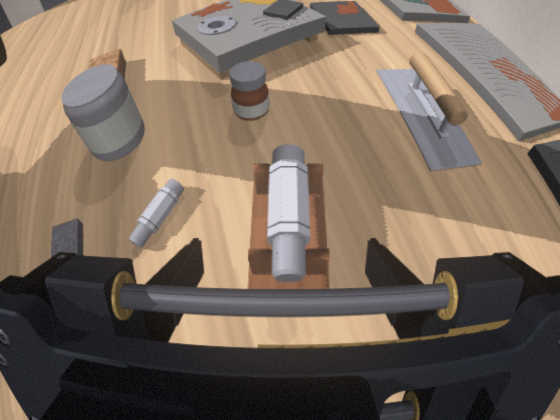

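The gauge lies properly in both notches, with the go plug near at (288,255) and the no-go plug far at (289,160). Going in.

```bash
python3 -m pendant '{"fingers":[1,1,1,1,1],"translation":[[0,0,0.05],[0,0,0.1],[0,0,0.12],[0,0,0.12],[0,0,0.12]],"delta_rot":[[0,0,0],[0,0,0],[0,0,0],[0,0,0],[0,0,0]]}';python3 -c "
from h import *
st();to([.5446,-.188,.055],axes(73.1,45))"
```

```text
clock: 18.55
position: [0.5452, -0.1833, 0.0467]
tool_rot: [0.743, 0.55, 0.306, -0.229]
ft_force: [-0.2, -0.2, 0.1]
width: 0.0949
grasp_force: 0.0
18.55 p [ 0.5452 -0.1833  0.0467] z [[0.207, 0.677, 0.706], [0.957, -0.29, -0.003], [0.203, 0.676, -0.708]] q [-0.74  0.8   1.77  0.78  1.12 -1.  ] F [-0.2 -0.2  0.1] w 0.0949 0.0
delta [0.0026 0.0008 0.0018] rot [-0.14  0.1  -0.09]
```

```bash
python3 -m pendant '{"fingers":[1,-1,-1,-1,-1,-1,-1,-1,-1,-1],"translation":[[0.0025,0.0008,0.0018],[0.0025,0.0008,0.0018],[0.0025,0.0008,0.0018],[0.0025,0.0008,0.0018],[0.0025,0.0008,0.0018],[0.0025,0.0008,0.0018],[0.0025,0.0008,0.0018],[0.0025,0.0008,0.0018],[0.0025,0.0008,0.0018],[0.0025,0.0008,0.0018]],"delta_rot":[[0,0,0],[0,0,0],[0,0,0],[0,0,0],[0,0,0],[0,0,0],[0,0,0],[0,0,0],[0,0,0],[0,0,0]]}'
python3 -m pendant '{"fingers":[-1,-1,-1,-1,-1],"translation":[[0.005,0,-0.005],[0.02,0,-0.02],[0.06,0,-0.06],[0.1,0,-0.1],[0.1,0,-0.1]],"delta_rot":[[0,0,0],[0,0,0],[0,0,0],[0,0,0],[0,0,0]]}';python3 -c "
from h import *
st();to([.5372,.1651,.195],axes(107,-45))"
```

```text
clock: 19.8
position: [0.5477, -0.1801, 0.0464]
tool_rot: [0.743, 0.55, 0.307, -0.228]
ft_force: [6.9, 0.4, 0.2]
width: 0.0338
grasp_force: 30.0
clock: 20.42
position: [0.5477, -0.1802, 0.1922]
tool_rot: [0.742, 0.551, 0.306, -0.226]
ft_force: [0.4, 0.1, -3.4]
width: 0.034
grasp_force: 30.0
20.43 p [ 0.5477 -0.1802  0.1922] z [[0.204, 0.68, 0.704], [0.957, -0.289, 0.002], [0.205, 0.674, -0.71]] q [-0.74  0.59  1.7   0.72  1.32 -0.8 ] F [ 0.4  0.1 -3.4] w 0.034 30.0
delta [ 0.2244 -0.1057  0.2295] rot [ 6.000e-02 -8.690e+01 -3.745e+01]
```

```bash
python3 -m pendant '{"fingers":[-1,-1,-1,-1,-1,-1,-1,-1,-1,-1],"translation":[[0.224,-0.106,0.229],[0.224,-0.106,0.229],[0.224,-0.106,0.229],[0.224,-0.106,0.229],[0.224,-0.106,0.229],[0.224,-0.106,0.229],[0.224,-0.106,0.229],[0.224,-0.106,0.229],[0.224,-0.106,0.229],[0.224,-0.106,0.229]],"delta_rot":[[0,-86.9,-37.5],[0,-86.9,-37.5],[0,-86.9,-37.5],[0,-86.9,-37.5],[0,-86.9,-37.5],[0,-86.9,-37.5],[0,-86.9,-37.5],[0,-86.9,-37.5],[0,-86.9,-37.5],[0,-86.9,-37.5]]}'
python3 -m pendant '{"fingers":[-1,-1,-1],"translation":[[0,0,0],[0,0,0],[0,0,0]],"delta_rot":[[0,0,0],[0,0,0],[0,0,0]]}';python3 -c "
from h import *
st();to([.5375,.164,.113],axes(107,-45))"
```

```text
clock: 21.68
position: [0.5372, 0.1587, 0.1823]
tool_rot: [0.548, 0.745, -0.228, 0.304]
ft_force: [0.4, -0.3, -3.9]
width: 0.0333
grasp_force: 30.0
clock: 22.05
position: [0.5387, 0.1569, 0.185]
tool_rot: [0.551, 0.744, -0.226, 0.304]
ft_force: [0.6, 0.4, -3.9]
width: 0.0338
grasp_force: 30.0
22.05 p [0.5387 0.1569 0.185 ] z [[-0.209, 0.681, -0.702], [0.957, 0.291, -0.002], [0.203, -0.672, -0.712]] q [ 0.49  0.58  1.76 -0.85  1.16  0.69] F [ 0.6  0.4 -3.9] w 0.0338 30.0
delta [0.0555 0.0011 0.0573] rot [-0.12 -0.43  0.02]
```

Lower to about 5 mm above the mouth, then check with the scene camera.

```bash
python3 -m pendant '{"fingers":[-1,-1,-1,-1,-1],"translation":[[0.03,0.001,0.031],[0.048,0.001,0.05],[0.0555,0.001,0.0573],[0.0555,0.001,0.0573],[0.0555,0.001,0.0573]],"delta_rot":[[0,-0.4,0],[0,-0.4,0],[0,-0.4,0],[0,-0.4,0],[0,-0.4,0]]}';python3 - <<'E'
from h import *
st();to([.5375,.164,.108],axes(107,-45))
g=arm.grab_frame('scene');c=g['pixels'][90:210,240:390]
cv2.imwrite('pics/s5.png',cv2.cvtColor(cv2.resize(c,(750,600),interpolation=cv2.INTER_CUBIC),cv2.COLOR_RGB2BGR))
E
```

```text
clock: 22.68
position: [0.5398, 0.1573, 0.1057]
tool_rot: [0.549, 0.743, -0.228, 0.307]
ft_force: [-0.3, -1.0, -3.2]
width: 0.0337
grasp_force: 30.0
22.68 p [0.5398 0.1573 0.1057] z [[-0.208, 0.676, -0.707], [0.956, 0.293, -0.001], [0.206, -0.677, -0.707]] q [ 0.49  0.69  1.81 -0.92  1.07  0.84] F [-0.3 -1.  -3.2] w 0.0337 30.0
delta [ 0.0034 -0.0002  0.0043] rot [-0.05  0.03  0.07]
```

View pics/s5.png

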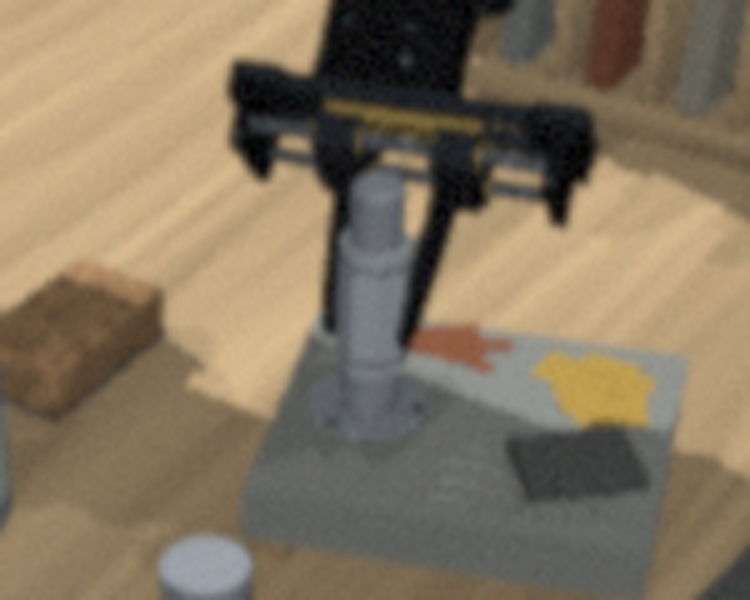

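The gauge stands upright, no-go end down, centred over the flange at (368,410). Lowering gently to contact.

```bash
python3 -m pendant '{"fingers":[-1,-1,-1,-1,-1],"translation":[[0.0015,0,0.0017],[0.0027,0,0.0033],[0.0034,0,0.004],[0.0038,0,0.0044],[0.0038,0,0.0044]],"delta_rot":[[0,0,0],[0,0,0],[0,0,0],[0,0,0],[0,0,0]]}';python3 -c "
from h import *
st()"
```

```text
clock: 23.35
position: [0.5397, 0.1567, 0.1007]
tool_rot: [0.549, 0.742, -0.229, 0.308]
ft_force: [-5.2, 3.1, 12.9]
width: 0.0337
grasp_force: 30.0
23.35 p [0.5397 0.1567 0.1007] z [[-0.207, 0.674, -0.709], [0.956, 0.293, -0.002], [0.206, -0.678, -0.705]] q [ 0.49  0.7   1.81 -0.92  1.06  0.85] F [-5.2  3.1 12.9] w 0.0337 30.0
```

Refused: about 17 N with the tip at rim height. Hold 0.5 s, then lift.

```bash
python3 -m pendant '{"fingers":[-1,-1,-1,-1,-1,-1,-1,-1,-1,-1],"translation":[[0,0,0],[0,0,0],[0,0,0],[0,0,0],[-0.004,0,-0.004],[-0.02,0,-0.02],[-0.05,0,-0.05],[-0.075,0,-0.075],[-0.075,0,-0.075],[-0.075,0,-0.075]],"delta_rot":[[0,0,0],[0,0,0],[0,0,0],[0,0,0],[0,0,0],[0,0,0],[0,0,0],[0,0,0],[0,0,0],[0,0,0]]}';python3 -c "
from h import *
st();to([.5455,-.1875,.165],axes(73.1,45))"
```

```text
clock: 24.6
position: [0.5394, 0.1567, 0.2039]
tool_rot: [0.549, 0.743, -0.229, 0.307]
ft_force: [0.4, 0.1, -3.8]
width: 0.0337
grasp_force: 30.0
24.6 p [0.5394 0.1567 0.2039] z [[-0.21, 0.675, -0.708], [0.956, 0.293, -0.004], [0.204, -0.677, -0.707]] q [ 0.49  0.55  1.75 -0.84  1.2   0.66] F [ 0.4  0.1 -3.8] w 0.0337 30.0
delta [-0.196  -0.0903  0.2628] rot [-0.25 87.23 37.58]
```

```bash
python3 -m pendant '{"fingers":[-1,-1,-1,-1,-1,-1,-1,-1,-1,-1],"translation":[[-0.196,-0.09,0.263],[-0.196,-0.09,0.263],[-0.196,-0.09,0.263],[-0.196,-0.09,0.263],[-0.196,-0.09,0.263],[-0.196,-0.09,0.263],[-0.196,-0.09,0.263],[-0.196,-0.09,0.263],[-0.196,-0.09,0.263],[-0.196,-0.09,0.263]],"delta_rot":[[-0.2,87.2,37.6],[-0.2,87.2,37.6],[-0.2,87.2,37.6],[-0.2,87.2,37.6],[-0.2,87.2,37.6],[-0.2,87.2,37.6],[-0.2,87.2,37.6],[-0.2,87.2,37.6],[-0.2,87.2,37.6],[-0.2,87.2,37.6]]}'
python3 -m pendant '{"fingers":[-1,-1,-1],"translation":[[0,0,0],[0,0,0],[0,0,0]],"delta_rot":[[0,0,0],[0,0,0],[0,0,0]]}';python3 -c "
from h import *
st();to([.5452,-.1877,.0555],axes(73.1,45))"
```

```text
clock: 25.85
position: [0.5476, -0.1809, 0.1554]
tool_rot: [0.743, 0.548, 0.307, -0.23]
ft_force: [-0.3, -0.5, -4.3]
width: 0.0334
grasp_force: 30.0
clock: 26.22
position: [0.5489, -0.1791, 0.1586]
tool_rot: [0.742, 0.551, 0.307, -0.227]
ft_force: [-1.2, 0.3, -4.0]
width: 0.0339
grasp_force: 30.0
26.23 p [ 0.5489 -0.1791  0.1586] z [[0.204, 0.679, 0.706], [0.957, -0.289, 0.002], [0.205, 0.675, -0.708]] q [-0.73  0.64  1.73  0.73  1.27 -0.85] F [-1.2  0.3 -4. ] w 0.0339 30.0
delta [-0.0793 -0.0012  0.0775] rot [0.   0.11 0.13]
```

```bash
python3 -m pendant '{"fingers":[-1,-1,-1,-1,-1,-1,-1,-1],"translation":[[-0.04,-0.001,0.038],[-0.065,-0.001,0.063],[-0.075,-0.001,0.0732],[-0.078,-0.001,0.0762],[-0.0793,-0.001,0.0775],[-0.0797,-0.001,0.0779],[-0.0797,-0.001,0.0779],[-0.0797,-0.001,0.0779]],"delta_rot":[[0,0,0],[0,0,0],[0,0,0],[0,0,0],[0,0,0],[0,0,0],[0,0,0],[0,0,0]]}';python3 -c "
from h import *
st()"
```

```text
clock: 27.22
position: [0.5475, -0.1809, 0.047]
tool_rot: [0.742, 0.55, 0.308, -0.227]
ft_force: [-0.3, -0.1, -2.6]
width: 0.0338
grasp_force: 30.0
27.23 p [ 0.5475 -0.1809  0.047 ] z [[0.205, 0.677, 0.707], [0.957, -0.291, 0.001], [0.206, 0.676, -0.707]] q [-0.74  0.8   1.77  0.79  1.12 -1.  ] F [-0.3 -0.1 -2.6] w 0.0338 30.0
```

Touching the notches; release and back out.

```bash
python3 -m pendant '{"fingers":[-1,1,1,1,1,1,1,1,1,1],"translation":[[-0.0004,0,0.0004],[-0.0004,0,0.0004],[-0.0004,0,0.0004],[-0.0004,0,0.0004],[-0.0004,0,0.0004],[-0.0004,0,-0.03],[-0.0004,0,-0.08],[-0.0004,0,-0.13],[-0.0004,0,-0.13],[-0.0004,0,-0.13]],"delta_rot":[[0,0,0],[0,0,0],[0,0,0],[0,0,0],[0,0,0],[0,0,0],[0,0,0],[0,0,0],[0,0,0],[0,0,0]]}'
python3 - <<'E'
from h import *
st();f=arm.grab_frame('wrist');save(f,'w6');spots(f,('gauge_mid','rest_mid'))
P=wcloud(f).reshape(-1,3);a=np.array([.29,.957]);n=np.array([-a[1],a[0]]);d=P[:,:2]-[.5446,-.188];l=d@a;w=d@n
m=(abs(l)<.08)&(abs(w)<.022)&(P[:,2]>.058)&(P[:,2]<.09);L,W,Z=l[m],w[m],P[m,2];print(L.min(),L.max())
for x in(-.05,-.02,.02,.05):k=abs(L-x)<.004;print(x,np.percentile(Z[k],95),(W[k].min()+W[k].max())/2)
E
```

```text
clock: 28.48
position: [0.5203, -0.2684, 0.1377]
tool_rot: [0.742, 0.55, 0.308, -0.228]
ft_force: [-0.1, -0.9, -0.2]
width: 0.0949
grasp_force: 0.0
28.48 p [ 0.5203 -0.2684  0.1377] z [[0.206, 0.676, 0.707], [0.957, -0.291, -0.0], [0.206, 0.677, -0.707]] q [-0.87  0.7   1.64  0.66  1.34 -0.91] F [-0.1 -0.9 -0.2] w 0.0949 0.0
gauge_mid [([0.5483, -0.1893, 0.0547], 0.87), ([0.4216, -0.1323, 0.0115], 0.71), ([0.3371, 0.1621, 0.0027], 0.22)]
rest_mid []
-0.06837594389418299 0.05499584133078374
-0.05 0.06864812292045691 0.00024380207028412183
-0.02 0.07238570904397827 -0.0002108408652453011
0.02 0.07227469794665566 -0.00022542978446723518
0.05 0.07055191813394382 0.00013025198436353563
```

View pics/w6.png

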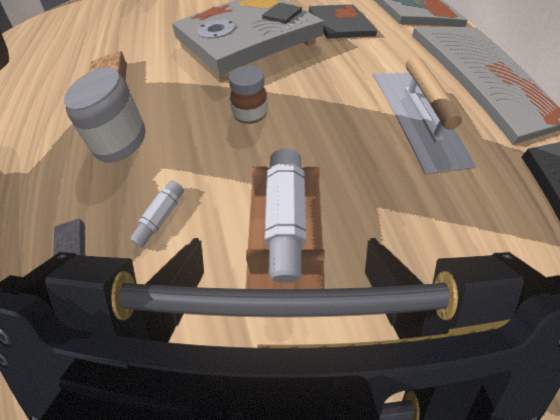

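The gauge lies level in both notches at (286,210), released and clear of the open fingers, and the other objects have not moved. Handing in.

```bash
python3 -c "
from plant import arm
print(arm.close_job())"
```

```text
the job is handed in; nothing more can be done
None
```

The job is handed in at about 28.5 s of the 72 s allowed: the go end seated fully on the rim, the no-go end was refused (about 17 N, tip at rim height), and the gauge is back in its rest and released; no verdict was returned.

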